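# Lock a painting panel in the studio's gate-slot clamp

## Robot

A 6-joint arm with a two-finger parallel gripper is mounted at the origin on the work surface. World frame = base frame: x ahead of the robot, y to its left, z up, the work surface at z = 0. Lengths are in mm, angles in rad, forces in N, time in s.
With the tool pointing down it reaches from about 300 to 775 mm from the base axis. Payload 14.6 kg.
Tool frame: the origin (TCP) lies on the centre line of the jaws, within the pads' length; the fingertips stand 19 mm ahead of it and the grasp point (between the pads) is the TCP (bot.tip_reach is the distance from the TCP to the fingertips, in mm); z points along the fingers, y is the line along which they close (so a half turn about z gives the same grasp; the last joint's range is limited). The gripper opens to 85 mm and grips with 20 to 120 N. Pads are 22 mm wide; open, the fingers measure 114 mm over their backs; the gripper's body (76 mm by 85 mm) begins 54 mm behind the grasp point. The pads swing forward as they close: fully open they stand 13 mm farther back than shut.
Start: joints at [-1.195, 0.3, 1.521, -0, 1.321, -0.067], TCP at [235.651, -496.949, 250.281] pointing down, gripper open.
Joint ranges: [-3.03, 3.03], [-0.79, 2.21], [0.23, 2.52], [-1.04, 4.18], [0, 3.07], [-2.55, 2.55]. Speed limits (rad/s): [2.22, 2.22, 2.57, 3.14, 3.14, 3.14].

## Interface

Orientations are given as a unit quaternion [w, x, y, z].
In Python, from rig import bot gives the robot as it stands. Calls block until the motion is done:
- bot.move_to(position, orientation): joint-space move of the TCP to a pose.
- bot.servo_line(position, attitude=None, speed=150, until_force=None): straight line of the TCP; attitude=None keeps the orientation; speed is the mean speed in mm/s. With until_force (N) it stops when the force on the tool has changed by that much, and returns True; else False.
- bot.move_joints(angles): joint-space move.
- bot.move_gripper(opening, grip_force=None): finger opening in mm; grip_force is the grip in N (None keeps the last); returns when the fingers have stopped.
- bot.dwell(seconds).
- bot.ik(position, orientation): joint angles nearest the present ones, or None.
- bot.read_state(): the state.
- bot.read_camera(name): name is "side" or "top" or "wrist"; returns a dict with "image" (384x512x3 uint8, blue, green, red), "depth" (384x512 float32, mm along the optical axis (not along the pixel's ray), 0 where there is no reading), "fovy" (degrees; the focal length in pixels is half the picture's height over the tangent of half this angle, whatever the lens; pixels are square), "cx", "cy" (the principal point, pixels), "k1" (the pictures are not rectified: a ray, as slopes to the right and down, at radius r is drawn at 1 + k1 r^2 times it, then the intrinsics apply), "eye" and "attitude" of the camera in the world; the wrist camera has in their place "mount" (4x4, takes a point from camera to tool coordinates, whose origin is the TCP and whose axes are the flange's). Camera axes: x right, y down, z forward; pixel columns grow to the right and rows downward; lengths in mm; the calibration is good to about 2 mm. A picture is of the moment at which its call begins: read the wrist's pose just before it.
A pose or a line that the arm cannot do raises bot.MotionError and nothing moves.
- bot.finish_job(): hands the job in; it is judged then, once.
The state is a dict: "clock": time; "joint_positions": joint angles; "qvel": joint speeds; "effort": joint torques, N m; "ee_pos": TCP position; "tool_rot": TCP orientation; "ft_force": force on the tool from outside, world axes, zero at the start; "moment": the same for the moment, N m; "grip_width": finger opening in mm; "grip_force": force on a finger pad.
Only numpy, scipy, OpenCV 4.12 (cv2) and the standard library are available. Lean on these libraries where they do the work, as an engineer would, in place of code of your own. Each camera call takes 0.05 s, during which the arm holds its last target. There are 200 camera calls.

## Task

Clamp the small painting panel on the plywood clamp board: push the black knob with your fingertips along the long leg of the L-shaped slot until it is fully at the corner, so that the wooden jaw slides the panel square against the fence, then push the knob sideways all the way to the end of the short leg so that the jaw is locked. Only push the knob, from one side at a time: do not pinch it, do not lift the panel or anything else, leave the jars, brushes and other things where they are, and finish with the hand clear.

Things in the scene. Friction and masses are not known exactly. Their poses are not given: they have to be found in the camera images.
- clamp: Fixed plywood board lying on the table, 440 x 270 x 18 mm; origin at the centre of its underside. Its +x runs from the knob end to the fence, along the slot's long leg; its +y is the direction of the slot's short leg; z up. Near the -x end an aluminium plate (x -205 to -60, y -60 to 60 mm, top 36 mm above the table) holds the L-shaped slot, 15 mm wide. Place and yaw differ much between runs.
- slot_start (a point): Centre line of the slot at the start of the long leg, on the plate's top face, 36 mm above the table; at x -180, y -25 mm in the clamp's frame. The long leg runs 90 mm from here to slot_corner.
- slot_corner (a point): Centre line of the slot at its corner, on the plate's top face; at x -90, y -25 mm in the clamp's frame.
- slot_end (a point): Centre line of the slot at the end of the short leg, 50 mm from the corner, on the plate's top face; at x -90, y +25 mm in the clamp's frame.
- fence_face (a point): Middle of the fence's inner face (facing the jaw), 29 mm above the table; at x 176, y 0 mm in the clamp's frame. The fence is a fixed wooden bar 190 mm long across the board, its top 40 mm above the table.
- knob_mid (a point): Centre of the black knob on the pin follower. The knob is 32 mm square with cut corners, flat faces across the clamp's x and y, from 44 to 84 mm above the table, 8 mm clear of the plate. It cannot turn or leave the slot. In the clamp's frame it stands at x = -180 mm + joint jaw, y = -25 mm + joint pin.
- jaw (a joint): Travel in m of jaw and knob along the long leg (clamp +x): 0 fully back, 0.09 at the corner, a stop. Starts at 0 to 0.025. The jaw is a wooden bar 150 mm long, 18 mm thick, top 45 mm above the table, its pushing face at x = -35 mm + this value; at the corner jaw and fence are 121 mm apart. Needs 3 to 5 N, stays where left. The knob can go sideways only at the corner.
- pin (a joint): Travel in m of the knob along the short leg (the clamp's +y): 0 in the long leg, 0.05 at the end of the short leg, a stop. Needs about 2 N, stays where left. In the short leg the slot keeps the jaw from going back (2 mm play).
- panel: Loose painting panel, pale wood with a white primed face, 120 mm (along its x) x 140 mm (along its y), 16 mm thick, 0.13 to 0.25 kg, lying flat on the clamp board between jaw and fence, a little askew; origin at the centre of its underside, 18 mm above the table.
- paint_jar: Bystander: small lidded jar, 42 mm across, 52 mm high, on the clamp board beside the slot plate on its +y side; origin under its centre.
- tin: Bystander: small aluminium tin, 36 mm across, 30 mm high, on the clamp board beside the panel on the +y side; origin under its centre.
- brush: Bystander: flat paint brush 160 mm long, 14 mm wide, 10 mm thick, lying on the clamp board along its -y edge beside the panel; origin under its middle.
- brush_pot: Bystander: steel pot 72 mm across with brushes standing in it, 200 mm high in all, on the table to the robot's right; origin under its centre.
- oil_bottle: Bystander: bottle 56 mm across, 150 mm high, standing on the table at one side; origin under its centre.
- tape_roll: Bystander: roll of paper tape lying flat on the table at one side, 90 mm across, 25 mm high; origin under its centre.
- palette_knife: Bystander: palette knife with a broad flat blade, 210 mm long, lying on the table to the robot's right; origin under its middle.

How it is judged (in metres and radians):
On the way, in this order (a step that is already met when the one before it is completed fails the run):
1. the knob stands at the corner of the slot, not yet in the short leg (value of joint jaw above 0.086 m and value of joint pin below 0.008 m), for 0.1 s.
2. the knob is at the end of the short leg (value of joint pin above 0.045 m and value of joint jaw above 0.085 m), for 0.2 s.
At the end, for the whole second after the job is handed in: The knob is at the end of the short leg (within 5 mm) with the jaw forward (within 5 mm), and the panel lies flat and at rest on the board, against the fence within 4 mm and square to it within 0.04 rad (all of step 2 and x of panel in the frame of clamp above 0.112 m and angle between the x axis of panel and the x axis of clamp, either way round below 0.04 rad and angle between panel's own z axis and vertical below 0.05 rad and height (world z) of panel below 0.023 m and linear speed of panel below 0.01 m/s); the robot touches nothing.
It fails at once if the panel is lifted or tipped (height (world z) of panel above 0.028 m or angle between panel's own z axis and vertical above 0.15 rad).
It fails at once if the knob is pinched: fingers press on two opposite faces at once ((contact force between the fingers and pin_c1 above 1 N and contact force between the fingers and pin_c2 above 1 N) or (contact force between the fingers and pin_c3 above 1 N and contact force between the fingers and pin_c4 above 1 N)).
It fails at once if a bystander is moved by more than 25 mm (distance of any of paint_jar, tin, brush, brush_pot, oil_bottle, tape_roll, palette_knife from where it was at the start of the episode above 0.025 m).
It also fails if it takes over 48 s, if anything falls off the work surface, if the arm or the gripper's body presses on something with over 40 N, if the wrist force passes 120 N, or if a joint passes its speed limit or range.

## Working session

There is one attempt and no reset: what is moved stays moved. The work goes in short steps, each a Python script; the robot and the scene stay as the last script left them, time stands still between calls to the robot, and variables do not carry over. Pictures are saved under pics/ and viewed, at most 10 in all, crops included, and the job is handed in when it is done.

```bash
ls; mkdir -p pics; python3 - <<'E'
from rig import bot
import cv2,pickle
for n in("top","side"):
    c=bot.read_camera(n); cv2.imwrite(f"pics/{n}0.png",c["image"]); pickle.dump(c,open(f"{n}0.pkl","wb"))
    print({k:v for k,v in c.items() if k not in("image","depth")})
print(bot.read_state())
E
```

```text
pics
{'fovy': 57.02213031179775, 'cx': 256.07747818641286, 'cy': 191.46501103772917, 'k1': 0.00018233660521470695, 'eye': array([ 317.8560163 ,   -3.00275064, 1266.10036253]), 'attitude': array([-0.07343886,  0.70917395, -0.69805454,  0.06632418])}
{'fovy': 42.40009777436754, 'cx': 257.0933402717562, 'cy': 189.26218612321588, 'k1': 0.006191371499671883, 'eye': array([ 359.03859053, 1265.37082179,  944.58157522]), 'attitude': array([ 0.02964779, -0.07787335,  0.87999553, -0.46761588])}
{'clock': 0.1, 'joint_positions': array([-1.19462017e+00,  3.00433420e-01,  1.52152586e+00,  3.48141602e-05,
        1.32068857e+00, -6.65860469e-02]), 'qvel': array([ 0.00188287, -0.00055632, -0.00331702, -0.00223729, -0.00129362,
        0.0006867 ]), 'effort': array([ 2.47334574e-03, -5.44381356e+01, -3.62370300e+01, -1.83867206e-05,
        3.04691763e-03, -3.15717432e-05]), 'ee_pos': array([ 235.58208628, -496.78337656,  249.76532885]), 'tool_rot': array([-5.23890506e-04,  9.75595933e-01,  2.19572988e-01, -6.46823875e-05]), 'ft_force': array([-0.56331859, -0.1613815 , -0.69235485]), 'moment': array([0.06659007, 0.04172281, 0.0251707 ]), 'grip_force': 0.0, 'grip_width': 85.23183305020956}
```

View pics/top0.png

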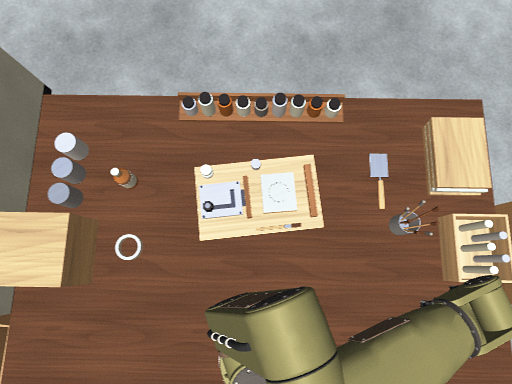

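View pics/side0.png

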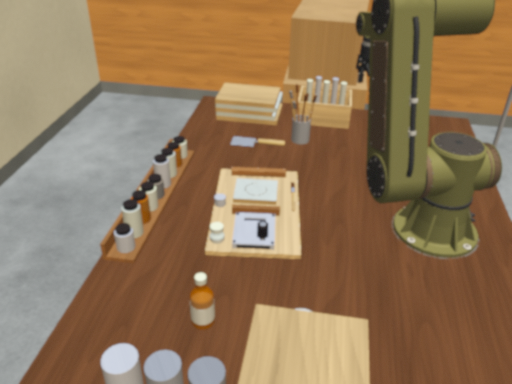

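The top view shows the board at about (194,168), (314,155), (324,228), (201,240). The knob is at (208,206) and the fence at the right, so clamp +x points roughly along world -y. I'll get a coarse pose from the depth image.

```bash
cat > h.py <<'E'
import numpy as np, cv2
from scipy.spatial.transform import Rotation as R
def rot(q): return R.from_quat([q[1],q[2],q[3],q[0]]).as_matrix()
def pose(c,st=None):
    if "eye" in c: return rot(c["attitude"]),np.array(c["eye"])
    M=np.array(c["mount"]); Rt=rot(st["tool_rot"])
    return Rt@M[:3,:3], Rt@M[:3,3]+st["ee_pos"]
def K(c):
    f=192/np.tan(np.radians(c["fovy"])/2); return np.array([[f,0,c["cx"]],[0,f,c["cy"]],[0,0,1]])
def rays(c,uv):
    p=cv2.undistortPoints(np.float64(uv).reshape(-1,1,2),K(c),np.array([c["k1"],0,0,0,0])).reshape(-1,2)
    return np.c_[p,np.ones(len(p))]
def cloud(c,st=None):
    v,u=np.mgrid[:384,:512]; Rm,t=pose(c,st)
    P=rays(c,np.c_[u.ravel(),v.ravel()])*c["depth"].reshape(-1,1)
    return (P@Rm.T+t).reshape(384,512,3)
def onplane(c,uv,z,st=None):
    Rm,t=pose(c,st); d=rays(c,uv)@Rm.T
    return t+d*((z-t[2])/d[:,2])[:,None]
def proj(c,P,st=None):
    Rm,t=pose(c,st)
    return cv2.projectPoints(np.float64((np.asarray(P)-t)@Rm).reshape(-1,1,3),np.zeros(3),np.zeros(3),K(c),np.array([c["k1"],0,0,0,0]))[0].reshape(-1,2)
def clamp(x,y,yaw):
    Rz=R.from_euler('z',yaw).as_matrix()
    return lambda p: np.asarray(p,float)@Rz.T+[x,y,0]
E
python3 - <<'E'
from h import *
import pickle
c=pickle.load(open("top0.pkl","rb")); W=cloud(c)
print("table z",np.median(W[255:275,150:190,2]))
print("corners",onplane(c,[[194,168],[314,155],[324,228],[201,240]],18).round(0))
m=np.zeros((384,512),bool); m[150:245,190:330]=1
z=W[...,2]
b=W[m&(z>12)&(z<60)]
r=cv2.minAreaRect(b[:,:2].astype(np.float32)); print(r)
k=W[m&(z>72)]; print(len(k),k.mean(0),k[:,2].max())
print(np.histogram(z[m],bins=range(-5,90,5)))
E
```

```text
table z 0.142131089909185
corners [[ 652.  240.   18.]
 [ 708. -199.   18.]
 [ 440. -230.   18.]
 [ 392.  202.   18.]]
((551.3087158203125, 4.5389556884765625), (270.7478942871094, 440.1246643066406), 7.078831195831299)
142 [447.38917675 111.52629587 507.92864635] 1266.1003625321712
(array([2108, 1877,   87,  717, 3598, 1083,  297, 1215, 1394,  359,  157,
         18,    6,   11,   52,   41,    5,   44]), array([-5,  0,  5, 10, 15, 20, 25, 30, 35, 40, 45, 50, 55, 60, 65, 70, 75,
       80, 85]))
```

The board comes out at 270.7 x 440.1 mm, matching the given size, centred at (551, 4.5) with yaw about -82.9°. Next I'll close the gripper and refine the pose with the wrist camera.

```bash
python3 - <<'E'
from h import *
from rig import bot
import pickle
print(bot.tip_reach)
C=clamp(551.3,4.54,np.radians(-82.92))
q=R.from_euler('z',np.radians(-82.92+90))*R.from_euler('x',np.pi)   # tool y along clamp -+x, down
q=q.as_quat(); q=np.array([q[3],*q[:3]])
np.save("q.npy",q)
p=C([-130,-10,330]); print(p,bot.ik(p,q))
bot.move_to(p,q); bot.move_gripper(0); bot.dwell(.3)
st=bot.read_state(); c=bot.read_camera("wrist"); pickle.dump((c,st),open("w1.pkl","wb"))
cv2.imwrite("pics/w1.png",c["image"]); print(st["clock"],st["ee_pos"],st["grip_width"],c["fovy"],c["mount"], bot.tip_reach)
print(pose(c,st), st["ft_force"])
for n in [[-220,-135,18],[-220,135,18],[-205,-60,36],[-205,60,36],[-60,-60,36],[-60,60,36]]: print(n,proj(c,[C(n)],st).round(0))
E
```

```text
19.0
[525.35308937 132.31620212 330.        ] [ 1.79120730e-01  2.33129106e-01  1.42126735e+00 -4.44089210e-16
  1.48719620e+00  1.62634775e+00]
3.6417 [525.34819873 132.32898106 330.00417016] -0.3724278207043301 70.16477347467952 [[ 4.27241451e-04 -9.50005400e-01 -3.12233178e-01  7.95761566e+01]
 [ 9.99999773e-01  5.68763113e-04 -3.62186604e-04 -3.78122260e-01]
 [ 5.21665944e-04 -3.12232952e-01  9.50005427e-01 -1.22875010e+02]
 [ 0.00000000e+00  0.00000000e+00  0.00000000e+00  1.00000000e+00]] 19.0
(array([[ 1.23707570e-01, -9.42696542e-01, -3.09870404e-01],
       [-9.92318566e-01, -1.17694156e-01, -3.81044603e-02],
       [-5.48992886e-04,  3.12203965e-01, -9.50014938e-01]]), array([604.26738628, 142.51085823, 452.88161669])) [ 0.40545917 -0.28535282 -0.92891129]
[-220, -135, 18] [[204. 228.]]
[-220, 135, 18] [[193.  58.]]
[-205, -60, 36] [[208. 190.]]
[-205, 60, 36] [[204. 112.]]
[-60, -60, 36] [[299. 191.]]
[-60, 60, 36] [[303. 112.]]
```

View pics/w1.png

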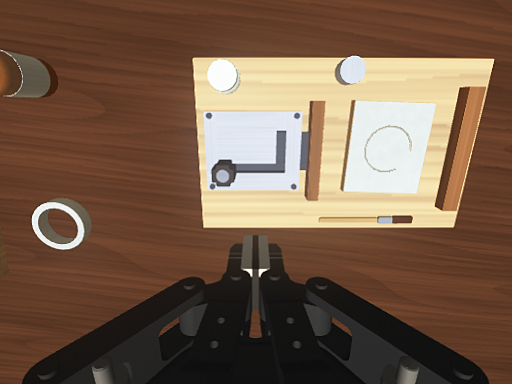

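The wrist view agrees with the predicted corners: board (204,228) and (193,58), plate (208,190) to (303,112). The knob is at (223,174). Now I'll refine the pose and locate the knob.

```bash
python3 - <<'E'
from h import *
import pickle
c,st=pickle.load(open("w1.pkl","rb")); W=cloud(c,st)
m=np.zeros((384,512),bool); m[50:232,185:500]=1
z=W[...,2]; b=W[m&(z>12)&(z<60)]
print(np.median(z[90:100,30:150]),cv2.minAreaRect(b[:,:2].astype(np.float32)))
pl=np.zeros_like(m); pl[105:195,200:305]=1
print(cv2.minAreaRect(W[pl&(z>30)&(z<42)&(np.arange(512)<303)][:,:2].astype(np.float32)))
k=W[pl&(z>76)&(z<92)]; print(len(k),k.mean(0))
C0=np.array([551.3,4.54]); a=np.radians(-82.92); Rz=np.array([[np.cos(a),-np.sin(a)],[np.sin(a),np.cos(a)]])
kc=(k[:,:2]-C0)@Rz; print(kc.min(0),kc.max(0),kc.mean(0),np.median(k[:,2]))
E
```

```text
-0.38941089531195416 ((553.8956298828125, 6.2498779296875), (268.86920166015625, 440.68402099609375), 7.067049026489258)
((535.7534790039062, 137.29217529296875), (118.43213653564453, 145.39736938476562), 7.093718528747559)
449 [508.52561786 175.52013581  83.30500134]
[-190.93373379  -37.94958582] [-159.75351914   -6.88775549] [-174.94857602  -21.37405811] 83.49873264849634
```

```bash
cat >> h.py <<'E'
C=clamp(552.5,5.6,np.radians(-82.92)); q=np.load("q.npy")
def inv(p):
    return R.from_euler('z',np.radians(82.92)).apply(np.asarray(p)-[552.5,5.6,0])
E
python3 - <<'E'
from h import *
from rig import bot
import pickle
bot.move_to(C([-245,-25,150]),q)
bot.servo_line(C([-245,-25,76]),q)
f0=bot.read_state()["ft_force"]
r=bot.servo_line(C([-85,-25,76]),q,speed=40,until_force=18)
st=bot.read_state(); print(r,inv(st["ee_pos"]),st["ft_force"]-f0,st["clock"])
c=bot.read_camera("top"); pickle.dump(c,open("top1.pkl","wb")); cv2.imwrite("pics/top1.png",cv2.resize(c["image"][145:250,185:335],None,fx=4,fy=4))
E
```

```text
True [-119.69841449  -24.96655018   76.08959622] [ 0.18298216 12.04927984  2.40791672] 7.9667
```

View pics/top1.png

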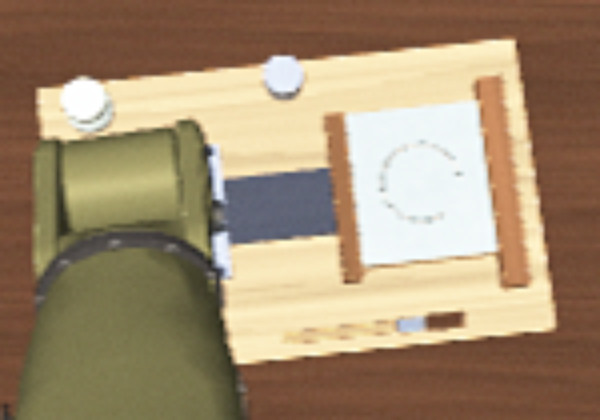

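In the crop, the jaw at about (345,200) presses the panel against the fence at about (490,180). I'll press a bit harder to confirm the stop, then back off and check with the wrist camera.

```bash
python3 - <<'E'
from h import *
from rig import bot
import pickle
r=bot.servo_line(C([-105,-25,76]),q,speed=15,until_force=25)
st=bot.read_state(); print(r,inv(st["ee_pos"]),st["ft_force"])
bot.dwell(.2); print(inv(bot.read_state()["ee_pos"]))
bot.servo_line(C([-150,-25,76]),q,speed=100)
bot.servo_line(C([-150,-85,76]),q)
bot.servo_line(C([-150,-85,200]),q)
bot.servo_line(C([-110,-60,300]),q); bot.dwell(.2)
st=bot.read_state(); c=bot.read_camera("wrist"); pickle.dump((c,st),open("w2.pkl","wb")); print(st["clock"])
cv2.imwrite("pics/w2.png",c["image"])
W=cloud(c,st); z=W[...,2]; P=inv(W.reshape(-1,3))
k=P[(P[:,2]>76)&(P[:,2]<92)&(abs(P[:,0]+110)<80)&(abs(P[:,1])<60)]; print(len(k),k.min(0),k.max(0),k.mean(0))
E
```

```text
True [-119.71647225  -24.98016195   76.16687604] [-0.24999481 11.94106343  1.40365563]
[-119.70722509  -24.98162311   76.15902689]
11.7083
583 [-105.9376476   -38.98219349   76.36293378] [-74.77437291  -8.34491535  86.16706134] [-90.5358068 -23.4166686  83.3634429]
```

View pics/w2.png

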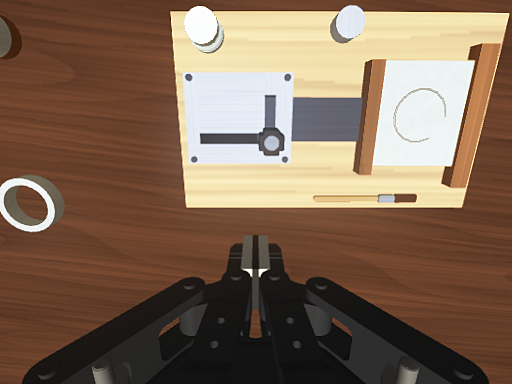

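The knob at (271,142) is at the slot corner, measured x -90.5. The panel sits against the fence. Now for the sideways push.

```bash
python3 - <<'E'
from h import *
from rig import bot
import pickle
bot.move_to(C([-90,-85,150]),q)
bot.servo_line(C([-90,-85,76]),q)
r=bot.servo_line(C([-90,12,76]),q,speed=40,until_force=15)
st=bot.read_state(); print(r,inv(st["ee_pos"]),st["ft_force"],st["clock"]); bot.dwell(.3)
if inv(st["ee_pos"])[1]>-8:
    bot.servo_line(C([-90,-60,76]),q,speed=120)
    bot.servo_line(C([-90,-70,200]),q)
    bot.servo_line(C([-110,-60,300]),q); bot.dwell(.2)
    st=bot.read_state(); c=bot.read_camera("wrist"); print(st["clock"])
    cv2.imwrite("pics/w3.png",c["image"])
    P=inv(cloud(c,st).reshape(-1,3))
    k=P[(P[:,2]>76)&(P[:,2]<92)&(abs(P[:,0]+110)<80)&(abs(P[:,1])<60)]; print(len(k),k.min(0),k.max(0),k.mean(0))
E
```

```text
True [-90.01821288  -0.96413766  75.3239005 ] [-6.22823849 -0.70246838  4.29381752] 14.9333
17.8917
641 [-105.77771982    9.08927949   81.00422925] [-76.01842486  40.34622328  87.04822617] [-91.03154227  24.68458547  83.72419154]
```

View pics/w3.png

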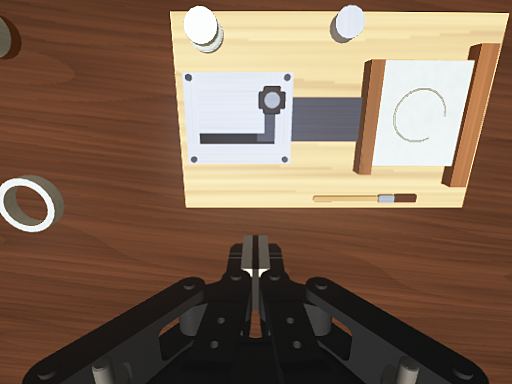

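The knob at (272,99) is at the end of the short leg, measured (-91, 24.7). The panel is square against the fence, the bystanders haven't moved, and the hand is clear.

```bash
python3 -c "
from rig import bot
print(bot.finish_job())"
```

```text
the job is handed in; nothing more can be done
None
```

The panel is clamped square against the fence, the knob is locked at the end of the short leg, and the job is handed in at about 18 s with the hand clear; no verdict was returned.

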